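# Spin-test a filter wheel and stop it on the pointer

### The job

Check that the filter wheel runs freely and set it: with a fingertip, flick it round briskly (faster than one turn in five seconds, either way) and let it run untouched for at least two seconds, then brake it with a fingertip so that the wheel's upright pin stands at the fixed pointer. Finish with the fingertip still pressing lightly down on the stopped wheel, holding it there for a colleague to lock it: the program ends while holding. Do not grip or strike the pin hard, do not lean heavily on the wheel, and leave the other things on the table where they are.

Things in the scene. Friction and masses are not known exactly. Their poses are not given: they have to be found in the camera images.
- stand: fixed aluminium stand bolted to the table; origin on the table under the wheel's vertical axle, z up. Its own +x axis runs from the axle to the pointer: a small flat aluminium diamond on an upright just outside the rim, tip 104 mm and outer end 129 mm from the axle, its top 71 mm above the table (3 mm above the wheel's top face).
- wheel: black filter wheel lying level on a free vertical axle: disc 200 mm wide, 8 mm thick, 0.5 kg, top face 68 mm above the table. Origin on the axle, 60 mm up; z up, its +x points to the pin. Turns endlessly both ways; once flicked it coasts over 20 s. Flush glass filters (25 mm) on a 45 mm radius, hub cap 32 mm wide, 6 mm high; outside 60 mm radius plain flat metal apart from the pin.
- pin (a point): the wheel's one upright steel pin, 12 mm in diameter and 22 mm high (its top 90 mm above the table), fixed to the wheel's top face 78 mm from the axle; this point lies on the pin's axis at the wheel's top face. Pushing it sideways turns the wheel.
- mark (a point): fixed point on the stand where the pin's point must stand: on the line from the axle to the pointer, 78 mm from the axle, at the height of the wheel's top face (68 mm above the table).
- tape: loose blue tape measure, a drum 64 mm in diameter and 22 mm high; origin at the centre of its underside; leave alone
- cleaner: loose small white bottle, 44 mm in diameter and 110 mm high; origin at the centre of its underside; leave alone
- lens: loose post-mounted lens, foot 56 mm in diameter, about 111 mm high; origin at the centre of its underside; leave alone
- driver: loose screwdriver with a red handle, 160 mm long, lying on the table beside the wheel; leave alone

How it is judged:
By the outcome, as a careful person would: the job done as asked, in the order asked, and still so for the second after the job is handed in, while the arm keeps its last pose, push and grip.
It also fails if it takes over 40 s, if anything falls off the work surface, if the arm or the gripper's body presses on something with over 40 N, if the wrist force passes 120 N, or if a joint passes its speed limit or range.

### The arm

A 6-joint arm with a two-finger parallel gripper is mounted at the origin on the work surface. World frame = base frame: x ahead of the robot, y to its left, z up, the work surface at z = 0. Lengths are in m, angles in rad, forces in N, time in s.
With the tool pointing down it reaches from about 0.35 to 0.775 m from the base axis. Payload 7.3 kg.
Tool frame: the origin (TCP) lies at the very end of the fingers, on their centre line; the grasp point (between the pads) lies robot.pinch_z behind it (robot.pinch_z is the distance from the TCP to the grasp point, in m); y points along the fingers, z is the direction in which the jaws open and shut, and the axes are right-handed (so a half turn about y gives the same grasp; the last joint's range is limited). The gripper opens to 92 mm and grips with 3 to 60 N. Pads are 19 mm wide; open, the fingers measure 130 mm over their backs; the gripper's body (75 mm by 190 mm) begins 47 mm behind the grasp point.
Start: joints at [-1.44, 0.342, 1.524, -0, 1.275, -0.146], TCP at [0.143, -0.505, 0.227] pointing down, gripper open.
Joint ranges: [-2.53, 2.53], [-0.77, 2.02], [0.04, 2.7], [-1, 4.14], [0.28, 2.66], [-3.11, 3.11]. Speed limits (rad/s): [2.57, 2.57, 3.14, 3.14, 3.14, 3.14].

### API

Orientations are given as [roll, pitch, yaw] about the fixed x, y, z axes, in that order (R = Rz(yaw) Ry(pitch) Rx(roll)).
In Python, from cell import status, viewer, robot gives the robot as it stands. The module is installed in compiled form; this text tells all that it offers.
- The arm moves only by the shell command python3 -m pendant 'ROWS' [FORCE]. ROWS is JSON, a list that holds one entry, the list of rows, each a list of 7 numbers: the shift along the tool's x, y, z in cm, then the turn, a rotation vector about the tool's x, y, z in rad, then the finger opening in cm, from 0 to 9.18. A call has 1 to 20 rows; each row is the pose to reach, as a shift and turn from the pose commanded when the call began, along the tool's axes at that moment; what a row does not reach only later rows make up. A row lasts 1/10 s, in which the tool goes at most 50 mm and 8.59 degrees, less where a joint would pass 70% of its speed; a pose out of reach is approached as far as the arm can. A call with a gripper value outside its range is refused whole. The fingers move at their own pace and stop on an object; FORCE is the grip in N (left out, the last holds). Time passes only in rows, so rows that repeat a pose let the fingers close. It gives the time, the measured TCP pose, the force and the opening at its end, in the units of the state.
- status.observe(): the state, without advancing time (a new reading comes with each control period).
- viewer.read_camera(name): name is "side" or "top"; returns a dict with "image" (400x640x3 uint8, red, green, blue), "range_z" (400x640 float32, m along the optical axis (not along the pixel's ray), 0 where there is no reading), "fx", "fy", "cx", "cy" (pixels), "camera_from_world" (4x4, takes a point from world to camera coordinates). Camera axes: x right, y up, looking along -z (the intrinsics and any distortion apply to the point x, -y, -z); pixel columns grow to the right and rows downward; lengths in m; the calibration is good to about 2 mm. A picture is of the moment at which its call begins.
- robot.hand_in(): hands the job in, once; it reports no verdict.
The state is a dict: "time": time; "qpos": joint angles; "qvel": joint speeds; "joint_efforts": joint torques, N m; "tool_pos": TCP position; "tool_rot": TCP orientation; "contact_force": force on the tool from outside, world axes, zero at the start; "torque": the same for the moment, N m; "opening": finger opening in m.
Only numpy, scipy, OpenCV 4.12 (cv2) and the standard library are available. Lean on these libraries where they do the work, as an engineer would, in place of code of your own. Each camera call takes 0.05 s, during which the arm holds its last target. There are 200 camera calls.

## Working session

There is one attempt and no reset: what is moved stays moved. The work goes in short steps, Python scripts to look and compute and a shell command to move; the robot and the scene stay as the last step left them, time stands still between calls to the robot, and variables do not carry over. Pictures are saved under pics/ and viewed, about 8 in all and at most 12, crops included, and the job is handed in when it is done.

```bash
mkdir -p pics; ls; cat > h.py <<'E'
from cell import status, viewer, robot
import numpy as np, cv2
def cam(n): return viewer.read_camera(n)
def save(c,p): cv2.imwrite(p,cv2.cvtColor(c["image"],cv2.COLOR_RGB2BGR))
def proj(c,P):
    p=c["camera_from_world"]@np.append(P,1); return np.array([c["cx"]+c["fx"]*p[0]/-p[2], c["cy"]+c["fy"]*-p[1]/-p[2]])
def ray(c,u,v):
    M=np.linalg.inv(c["camera_from_world"]); d=M[:3,:3]@np.array([(u-c["cx"])/c["fx"],-(v-c["cy"])/c["fy"],-1]); return M[:3,3],d
def onplane(c,u,v,z):
    o,d=ray(c,u,v); return o+d*(z-o[2])/d[2]
E
python3 - <<'E'
from h import *
s=status.observe(); print({k:np.round(v,3) for k,v in s.items()}, robot.pinch_z)
for n in("top","side"):
    c=cam(n); save(c,f"pics/{n}0.png"); print(n,c["fx"],c["cx"],c["cy"],[k for k in c]); print(np.round(np.linalg.inv(c["camera_from_world"]),3))
E
```

```text
pics
{'time': np.float64(0.0), 'qpos': array([-1.44 ,  0.343,  1.525,  0.   ,  1.275, -0.146]), 'qvel': array([-0.   , -0.   ,  0.001, -0.   ,  0.001, -0.   ]), 'joint_efforts': array([  0.   , -43.123, -24.422,   0.072,   0.056,  -0.   ]), 'tool_pos': array([ 0.143, -0.505,  0.226]), 'tool_rot': array([-1.572,  0.   , -2.865]), 'contact_force': array([-0.071, -0.683, -0.255]), 'torque': array([-0.04 ,  0.036, -0.043]), 'opening': np.float64(0.092)} 0.0188
top 516.5929382520111 322.9097898519648 192.5979398646975 ['image', 'range_z', 'fx', 'fy', 'cx', 'cy', 'camera_from_world']
[[-0.009  0.984 -0.177  0.32 ]
 [-1.    -0.007  0.01   0.007]
 [ 0.009  0.177  0.984  1.35 ]
 [ 0.     0.     0.     1.   ]]
side 426.79378451887413 315.86862973199703 200.23655689981956 ['image', 'range_z', 'fx', 'fy', 'cx', 'cy', 'camera_from_world']
[[-0.983  0.128 -0.135  0.376]
 [-0.186 -0.646  0.741  1.008]
 [ 0.008  0.753  0.658  0.956]
 [ 0.     0.     0.     1.   ]]
```

View pics/top0.png

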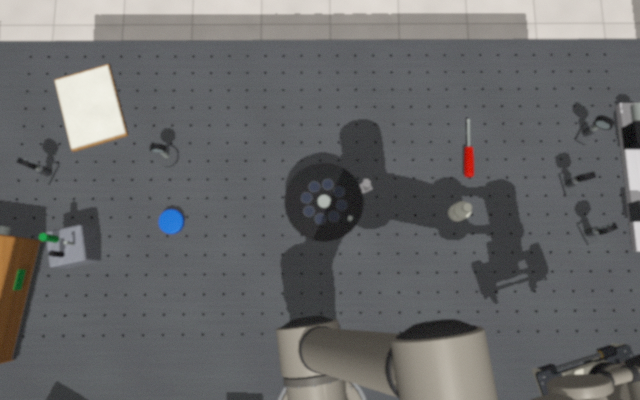

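View pics/side0.png

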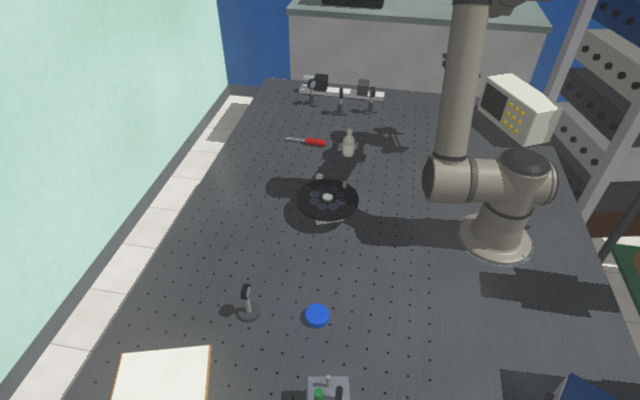

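The top view shows the wheel centre near (324,201), the pointer at about (366,185) and the pin at about (350,218). The tape, bottle, lens and driver are all well clear of the wheel. I'll measure these now.

```bash
python3 - <<'E'
from h import *
c=cam("top"); s=cam("side")
im=c["image"]; save(c,"pics/t1.png")
a=cv2.resize(im[150:250,270:390],None,fx=5,fy=5,interpolation=cv2.INTER_CUBIC)
b=cv2.resize(s["image"][155:235,280:380],None,fx=5,fy=5,interpolation=cv2.INTER_CUBIC)
o=np.zeros((a.shape[0]+0,max(a.shape[1],0),3),np.uint8);o[:]=a
cv2.imwrite("pics/crop1.png",cv2.cvtColor(o,cv2.COLOR_RGB2BGR));cv2.imwrite("pics/crop2.png",cv2.cvtColor(b,cv2.COLOR_RGB2BGR))
g=im.astype(int)
# bright blobs near wheel
m=(g.min(2)>105).astype(np.uint8); m[:150]=0;m[250:]=0;m[:,:270]=0;m[:,390:]=0
n,_,st,ce=cv2.connectedComponentsWithStats(m)
for i in range(1,n): print(st[i],ce[i],onplane(c,*ce[i],.071).round(4))
# wheel disc dark
d=(g.max(2)<45).astype(np.uint8); d[:150]=0;d[250:]=0;d[:,:270]=0;d[:,390:]=0
print(d.sum()); 
# range based wheel disc
R=c["range_z"]; M=np.linalg.inv(c["camera_from_world"])
v,u=np.mgrid[150:250,270:390]; z=R[150:250,270:390]
P=np.stack([(u-c["cx"])/c["fx"]*z,-(v-c["cy"])/c["fy"]*z,-z,np.ones_like(z)],-1)@M.T
h=P[...,2]; k=(h>.058)&(h<.078)&(z>0); print(k.sum())
k8=cv2.morphologyEx(k.astype(np.uint8),cv2.MORPH_OPEN,np.ones((9,9)))
cn=max(cv2.findContours(k8,0,cv2.CHAIN_APPROX_NONE)[0],key=cv2.contourArea)
(e,ax,an)=cv2.fitEllipse(cn); e=np.array(e)+[270,150]; print("ell",e,ax,onplane(c,*e,.068),np.median(h[k8>0]))
kk=(h>.08)&(z>0); print("high",P[kk][:,:3].round(3))
for n_,p in (("side",s),):
    g=p["image"]
E
```

```text
[360 179  12  14 123] [365.61788618 185.45528455] [ 0.5676 -0.1145  0.071 ]
[317 194  14  14 148] [323.5        200.64864865] [ 0.5296 -0.0078  0.071 ]
[349 217   2   2   4] [349.5 217.5] [ 0.4865 -0.0723  0.071 ]
1670
4883
ell [322.4658699  200.40385818] (73.35348510742188, 75.46419525146484) [ 0.53071478 -0.00526652  0.068     ] 0.06847987526382215
high [[ 0.532 -0.019  0.08 ]
 [ 0.52   0.006  0.081]
 [ 0.488 -0.068  0.089]
 [ 0.488 -0.07   0.085]
 [ 0.488 -0.073  0.087]
 [ 0.488 -0.075  0.09 ]
 [ 0.485 -0.067  0.094]
 [ 0.485 -0.07   0.091]
 [ 0.485 -0.072  0.09 ]
 [ 0.485 -0.075  0.093]
 [ 0.484 -0.065  0.082]
 [ 0.483 -0.067  0.091]
 [ 0.482 -0.07   0.093]
 [ 0.483 -0.073  0.085]
 [ 0.483 -0.075  0.09 ]
 [ 0.48  -0.067  0.091]
 [ 0.48  -0.07   0.092]
 [ 0.48  -0.072  0.092]
 [ 0.48  -0.075  0.092]
 [ 0.479 -0.07   0.084]
 [ 0.479 -0.073  0.081]]
```

View pics/crop1.png

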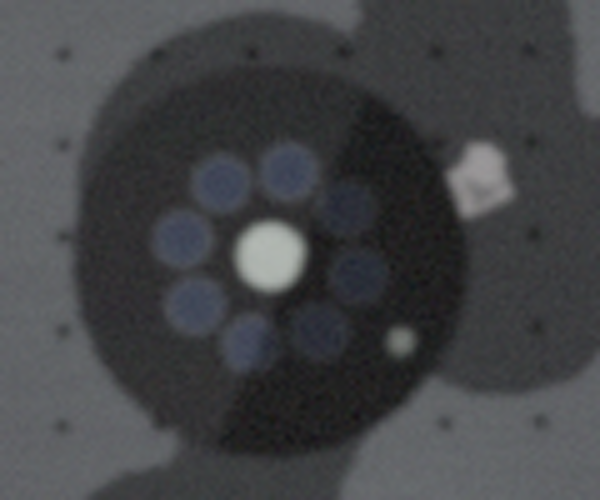

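The crop shows the hub at (323.6,200.9) and the pin at (349.8,217.8). The pointer blob around (366,186) merges with its upright, so I'll zoom in and use range to separate them.

```bash
python3 - <<'E'
from h import *
def crop(c,u0,v0,w,h,f): 
    o=np.ascontiguousarray(c["image"][v0:v0+h,u0:u0+w]); o=cv2.resize(o,None,fx=f,fy=f,interpolation=cv2.INTER_CUBIC); return cv2.convertScaleAbs(o,alpha=1.3)
c=cam("top"); s=cam("side")
hub=[.5285,-.0075]
P=np.array([*hub,.068]); print("hub side px",proj(s,[.5290,-.0078,.074]))
a=crop(c,350,170,30,30,16); b=crop(s,295,165,60,45,8)
o=np.zeros((480,480+480,3),np.uint8); o[:480,:480]=a; o[:360,480:]=b
cv2.imwrite("pics/crop3.png",cv2.cvtColor(cv2.resize(o,(800,400)),cv2.COLOR_RGB2BGR))
R=c["range_z"]; M=np.linalg.inv(c["camera_from_world"])
v,u=np.mgrid[170:200,352:380]; z=R[170:200,352:380]
P=np.stack([(u-c["cx"])/c["fx"]*z,-(v-c["cy"])/c["fy"]*z,-z,np.ones_like(z)],-1)@M.T
print((P[...,2]*1000).round().astype(int)[6:28,4:26])
g=s["image"].astype(int); m=((g.min(2)>105)).astype(np.uint8); m[:160]=0;m[225:]=0;m[:,:290]=0;m[:,370:]=0
n,_,st,ce=cv2.connectedComponentsWithStats(m)
for i in range(1,n): print(st[i],ce[i],onplane(s,*ce[i],.071).round(4),onplane(s,*ce[i],.074).round(4),onplane(s,*ce[i],.085).round(4))
E
```

```text
hub side px [325.72563997 196.71847926]
[[  -2    4    4   -2    3    5    5   -3   -3   -2   -1   -4   -4    5
     3    6    2    2   -2   -1    2    1]
 [   2    5   -1    4    3   -1    2   -1   -2   -1   -1   -2    3   -1
    -1    4    3   -2   -3   -1    4   -1]
 [   4    2    0    1   -2    2    3   -2   -2    1    0   -2    0    1
    -2    0    1   -2    2    5    3    1]
 [   2    1   -3    2    1   -2    4   65   71   70   66   65   -2    5
    -6    2    3    1    5    2   -2   -2]
 [  67    3    1    3    2   -5   -4   69   70   70   72   73   68   -3
     3    5    6    0    1    4    3    1]
 [  72    1   -3    3   -3   -2    0   70   68   69   70   71   77   73
     4    2    6    0    1    2    1    4]
 [  71   69   -2    4    4   -5   70   71   74   71   70   70   72   70
     3    1    3    3   -3    2    1   -3]
 [  67   68   65    0    5    3   73   67   69   78   74   71   76   69
     0    3    1   -1    0    1    0    1]
 [  69   72   71    2   10    9   70   71   74   71   73   71   72   66
    -1   -4   -2   -1   -3    0    4   -1]
 [  64   68   68   11   1
[... 1349 characters left out ...]
   1]
 [  69   70   67   67   68   70   68    5    3    1   -1   -3   -5   -1
     3   -2   -2   -6   -1    0    4   -2]]
[316 174   7   5  29] [318.79310345 175.96551724] [ 0.5706 -0.1125  0.071 ] [ 0.5699 -0.1087  0.074 ] [ 0.5675 -0.0948  0.085 ]
[323 193  10   8  56] [327.28571429 196.375     ] [ 0.5249 -0.0139  0.071 ] [ 0.5244 -0.0104  0.074 ] [0.5226 0.0023 0.085 ]
[316 220  15   5  33] [321.09090909 222.15151515] [0.5235 0.1059 0.071 ] [0.523 0.109 0.074] [0.5211 0.1202 0.085 ]
[335 221   4   1   4] [336.5 221. ] [0.4792 0.0922 0.071 ] [0.4788 0.0953 0.074 ] [0.4775 0.1067 0.085 ]
[340 220   2   1   2] [340.5 220. ] [0.4681 0.0856 0.071 ] [0.4677 0.0887 0.074 ] [0.4666 0.1002 0.085 ]
```

View pics/crop3.png

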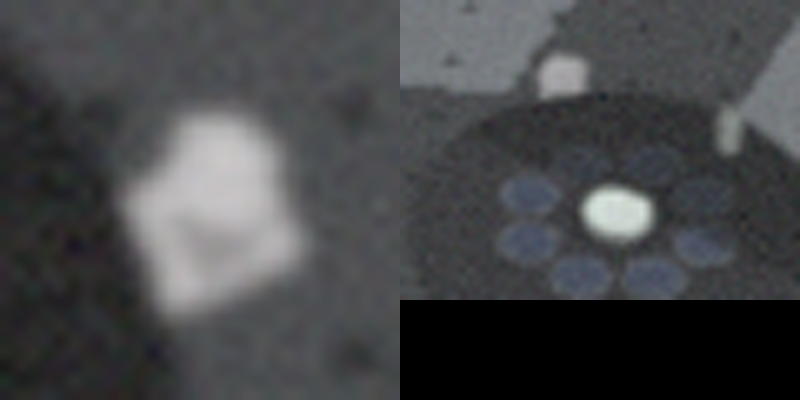

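The diamond's corners in the top view are about tip (359,185), sides (363.9,178.3) and (366,187), and outer end (370.5,180). The lower part is the stand's foot. Next I'll turn these into positions and check them against the sizes given.

```bash
cat >> h.py <<'E'
from scipy.spatial.transform import Rotation as Ro
def rows_to(p,yaw=None):
    """shift (cm, tool axes) and turn to reach world p from the measured pose, tool down"""
    s=status.observe(); R=Ro.from_euler("xyz",s["tool_rot"])
    sh=R.inv().apply(np.array(p)-s["tool_pos"])*100
    t=np.zeros(3) if yaw is None else (R.inv()*Ro.from_euler("xyz",[-np.pi/2,0,yaw])).as_rotvec()
    return sh.round(2),t.round(3)
E
python3 - <<'E'
from h import *
c=cam("top")
g=c["image"].astype(float).mean(2)
def cen(u,v,r):
    w=g[v-r:v+r+1,u-r:u+r+1]; b=np.median(np.r_[w[0],w[-1],w[:,0],w[:,-1]]); w=np.clip(w-b-8,0,None)
    V,U=np.mgrid[v-r:v+r+1,u-r:u+r+1]; return (U*w).sum()/w.sum(),(V*w).sum()/w.sum()
h=cen(324,201,9); p=cen(350,218,4)
H=onplane(c,*h,.074); P=onplane(c,*p,.088)
T=onplane(c,359,185,.071); O=onplane(c,370.5,180,.071); C=onplane(c,364.9,182.6,.071)
print(h,p,H,P,"pin r",np.linalg.norm((P-H)[:2]))
b=lambda X:np.degrees(np.arctan2(*(X-H)[1::-1]))
for X in(T,O,C,P): print(X,np.linalg.norm((X-H)[:2]),b(X))
t=np.radians(b(P)); push=np.array([np.sin(t),-np.cos(t),0]); print("push",push)
yaw=np.arctan2(push[1],push[0]); st=P-push*.025; print(st, yaw,rows_to([st[0],st[1],.12],yaw))
E
```

```text
(np.float64(323.49502150950246), np.float64(200.71734695938437)) (np.float64(349.7118086040386), np.float64(217.81628621597892)) [ 0.52891369 -0.00777963  0.074     ] [ 0.48348611 -0.07177775  0.088     ] pin r 0.07848200413880622
[ 0.56892983 -0.09780074  0.071     ] 0.09851442618489988 -66.03392127781171
[ 0.58160113 -0.12717764  0.071     ] 0.13050613530466565 -66.1892978688492
[ 0.574999   -0.11284814  0.071     ] 0.11473119943004507 -66.31670733911402
[ 0.48348611 -0.07177775  0.088     ] 0.07848200413880622 -125.36814789953793
push [-0.81544971  0.57882793  0.        ]
[ 0.50387235 -0.08624845  0.088     ] 2.5243020224105397 (array([-46.11,  10.67, -30.43]), array([0.   , 0.894, 0.   ]))
```

The sizes agree: pin radius 78.5 mm, pointer spans 98 to 130 mm, and the pointer bearing is −66.2°. I'll move to a spot beside the pin with the fingers closed.

```bash
python3 -m pendant '[[[-46.1,2,-30.4,0,0.894,0,0],[-46.1,2,-30.4,0,0.894,0,0],[-46.1,2,-30.4,0,0.894,0,0],[-46.1,2,-30.4,0,0.894,0,0],[-46.1,2,-30.4,0,0.894,0,0],[-46.1,2,-30.4,0,0.894,0,0],[-46.1,2,-30.4,0,0.894,0,0],[-46.1,2,-30.4,0,0.894,0,0],[-46.1,2,-30.4,0,0.894,0,0],[-46.1,2,-30.4,0,0.894,0,0],[-46.1,2,-30.4,0,0.894,0,0],[-46.1,8,-30.4,0,0.894,0,0],[-46.1,10.7,-30.4,0,0.894,0,0],[-46.1,10.7,-30.4,0,0.894,0,0],[-46.1,10.7,-30.4,0,0.894,0,0]]]' 15
python3 - <<'E'
from h import *
s=status.observe(); print({k:np.round(v,3) for k,v in s.items()})
c=cam("top"); d=cam("side")
a=cv2.resize(c["image"][150:250,270:390],None,fx=3.3,fy=3.3,interpolation=cv2.INTER_CUBIC)
b=cv2.resize(d["image"][140:240,280:400],None,fx=3.3,fy=3.3,interpolation=cv2.INTER_CUBIC)
cv2.imwrite("pics/m1.png",cv2.cvtColor(np.hstack([a,b]),cv2.COLOR_RGB2BGR))
P=[.4835,-.0718,.088]; print(proj(c,P),proj(d,P),proj(c,s["tool_pos"]),proj(d,s["tool_pos"]))
E
```

```text
time: 1.85
tool_pos: [0.5037, -0.0868, 0.1201]
tool_rot: [-1.57, -0.001, 2.525]
contact_force: [0.6, -0.1, 1.0]
opening: 0.0003
{'time': np.float64(1.85), 'qpos': array([-0.321,  0.432,  1.711, -0.   ,  1.   ,  1.867]), 'qvel': array([-0.021, -0.045, -0.036, -0.001, -0.001,  0.002]), 'joint_efforts': array([ 7.5900e-01, -4.1382e+01, -1.9075e+01,  5.9000e-02, -9.8000e-02,
        2.1000e-02]), 'tool_pos': array([ 0.504, -0.087,  0.12 ]), 'tool_rot': array([-1.570e+00, -1.000e-03,  2.525e+00]), 'contact_force': array([ 0.563, -0.131,  0.953]), 'torque': array([0.029, 0.021, 0.023]), 'opening': np.float64(0.0)}
[349.72073732 217.81061605] [342.96035178 182.61767199] [356.58245553 207.72168961] [337.90060574 171.25649577]
```

View pics/m1.png

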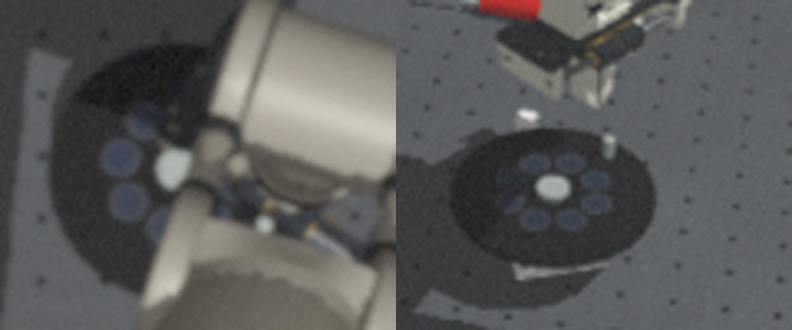

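The side view shows the closed fingers at about (342,171) and the pin at (344,184). I need a closer look at the fingertip before pushing.

```bash
python3 - <<'E'
from h import *
d=cam("side"); o=d["image"][130:200,300:380].copy()
o=cv2.resize(o,None,fx=8,fy=8,interpolation=cv2.INTER_CUBIC)
s=status.observe(); R=Ro.from_euler("xyz",s["tool_rot"])
for x in(-.0095,.0095):
  for z in(-.019,0,.019):
    q=(proj(d,s["tool_pos"]+R.apply([x,0,z]))-[300,130]+.5)*8; cv2.circle(o,tuple(q.astype(int).tolist()),3,(255,0,0),-1)
cv2.imwrite("pics/m2.png",cv2.cvtColor(o,cv2.COLOR_RGB2BGR))
E
```

```text
(no output)
```

View pics/m2.png

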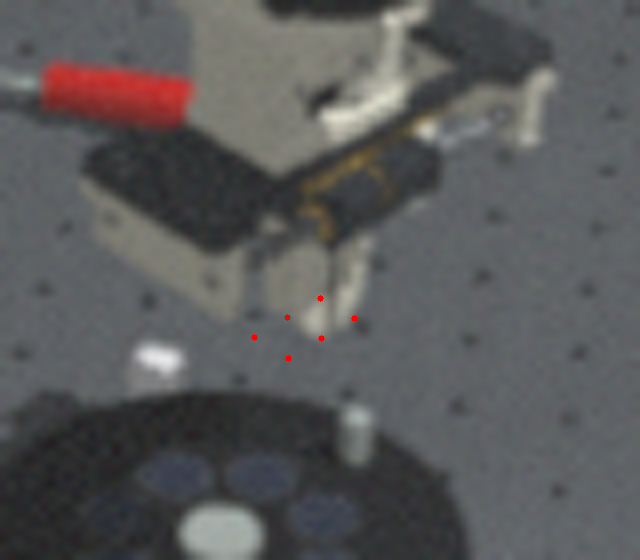

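The fingertip is beside the pin with about a 9 mm gap, so the geometry is sound. Next comes the flick: contact gently, accelerate along the arc, lift, then go to a hover spot over the robot-side rim.

```bash
python3 -m pendant '[[[0,2,0,0,0,0,0],[0,4,0,0,0,0,0],[0,4,0,0,0,0,0],[0.5,4,0,0,0,0,0],[0.85,4,0,0,0,0,0],[1.2,4,0,0,0,0,0],[1.9,4,-0.1,0,0,0,0],[3.1,4,-0.3,0,0,0,0],[4.8,4,-1.0,0,0,0,0],[5.5,2,-1.3,0,0,0,0],[5.6,0,-1.4,0,0,0,0],[7.5,0,-3,0,-0.15,0,0],[10.2,0,-5.8,0,-0.3,0,0],[10.2,0,-5.8,0,-0.45,0,0],[10.2,0,-5.8,0,-0.61,0,0],[10.2,0,-5.8,0,-0.61,0,0]]]'
cat > track.py <<'E'
from h import *
import sys,json
AX=np.array([.5289,-.0078])
def pin(n,c):
    """pin bearing deg: bright compact blob on the ring r=78, z~.085"""
    g=c["image"].astype(float).mean(2); best=[]
    off=np.array([1.5,0.]) if n=="side" else np.zeros(2)
    for a in range(0,360):
        t=np.radians(a); p=[AX[0]+.078*np.cos(t),AX[1]+.078*np.sin(t),.083]; u,v=proj(c,p)+off
        best.append(cv2.getRectSubPix(g.astype(np.float32),(3,3),(u,v)).mean())
    return np.array(best)
if __name__=="__main__":
    for i in range(int(sys.argv[1])):
        for n in("top","side"):
            t=status.observe()["time"]; c=cam(n); b=pin(n,c); k=b.argmax()
            print(round(t,2),n,k,b[k].round(),np.median(b).round(), [int(j) for j in np.where(b>b.max()*.85)[0]][:12])
    save(c,"pics/last.png"); print(status.observe()["tool_pos"].round(4))
E
python3 track.py 6
```

```text
time: 3.6
tool_pos: [0.4535, 0.0206, 0.1198]
tool_rot: [-1.571, -0.0, 3.137]
contact_force: [0.5, -0.6, 0.0]
opening: 0.0005
3.6 top 112 197.0 58.0 [96, 97, 98, 99, 100, 101, 102, 103, 104, 105, 106, 107]
3.65 side 197 133.0 53.0 [188, 189, 190, 191, 192, 193, 194, 195, 196, 197, 198, 199]
3.7 top 112 197.0 59.0 [96, 97, 98, 99, 100, 101, 102, 103, 104, 105, 106, 107]
3.75 side 204 133.0 52.0 [189, 190, 191, 192, 193, 194, 195, 196, 197, 198, 199, 200]
3.8 top 112 198.0 59.0 [96, 97, 98, 99, 100, 101, 102, 103, 104, 105, 106, 107]
3.85 side 204 132.0 53.0 [189, 190, 191, 192, 193, 194, 195, 196, 197, 198, 199, 200]
3.9 top 110 197.0 63.0 [96, 97, 98, 99, 100, 101, 102, 103, 104, 105, 106, 107]
3.95 side 197 133.0 53.0 [189, 190, 191, 192, 193, 194, 195, 196, 197, 198, 199, 200]
4.0 top 110 197.0 63.0 [96, 97, 98, 99, 100, 101, 102, 103, 104, 105, 106, 107]
4.05 side 197 133.0 52.0 [189, 190, 191, 192, 193, 194, 195, 196, 197, 198, 199, 200]
4.1 top 110 197.0 62.0 [95, 96, 97, 98, 99, 100, 101, 102, 103, 104, 105, 106]
4.15 side 197 133.0 52.0 [189, 190, 191, 192, 193, 194, 195, 196, 197, 198, 199, 200]
[0.4542 0.0196 0.1196]
```

```bash
cat > track2.py <<'E'
from h import *
from track import pin
import sys
N=int(sys.argv[1]); D={"top":[], "side":[]}; T={"top":[], "side":[]}
for i in range(N):
    for n in("top","side"):
        T[n].append(status.observe()["time"]); c=cam(n); D[n].append(pin(n,c))
        if i==N-1:
            x=slice(150,250),slice(270,390)
            if n=="top": a=c["image"][x]
            else: b=c["image"][140:240,270:390]
for n in D:
    B=np.array(D[n]); B=B-np.median(B,0)
    for t,b in zip(T[n],B):
        k=b.argmax(); w=np.clip(b-20,0,None); 
        if b[k]<30: print(round(t,2),n,"-",b[k].round()); continue
        ii=np.arange(k-12,k+13); ww=w[ii%360]; print(round(t,2),n,round((ii*ww).sum()/ww.sum(),1),b[k].round())
o=np.hstack([cv2.resize(q,None,fx=3.3,fy=3.3,interpolation=cv2.INTER_CUBIC) for q in(a,b)])
cv2.imwrite(sys.argv[2],cv2.cvtColor(o,cv2.COLOR_RGB2BGR))
E
python3 track2.py 8 pics/m3.png
```

```text
4.2 top 2.1 69.0
4.3 top 346.9 114.0
4.4 top 331.9 121.0
4.5 top 318.0 114.0
4.6 top 302.8 114.0
4.7 top 288.4 115.0
4.8 top 273.8 116.0
4.9 top 260.5 110.0
4.25 side 352.8 70.0
4.35 side 338.2 75.0
4.45 side 324.1 67.0
4.55 side 311.0 45.0
4.65 side 295.5 49.0
4.75 side 280.9 58.0
4.85 side 266.7 57.0
4.95 side - 2.0Traceback (most recent call last):
  File "track2.py", line 18, in <module>
    o=np.hstack([cv2.resize(q,None,fx=3.3,fy=3.3,interpolation=cv2.INTER_CUBIC) for q in(a,b)])
    return _nx.concatenate(arrs, 1, dtype=dtype, casting=casting)
           ~~~~~~~~~~~~~~~^^^^^^^^^^^^^^^^^^^^^^^^^^^^^^^^^^^^^^^
ValueError: all the input arrays must have same number of dimensions, but the array at index 0 has 3 dimension(s) and the array at index 1 has 2 dimension(s)
```

The pin is tracked cleanly at about 145°/s, running freely, and visible at the mark in both views. I'll let it coast and slow down.

```bash
sed -i 's/if n=="top": a=c\["image"\]\[x\]/if n=="top": a=c["image"][x]/; s/for t,b in zip/for t,bb in zip/; s/k=b.argmax(); w=np.clip(b-20/k=bb.argmax(); w=np.clip(bb-20/; s/if b\[k\]<30: print(round(t,2),n,"-",b\[k\]/if bb[k]<30: print(round(t,2),n,"-",bb[k]/; s/,b\[k\].round())$/,bb[k].round())/' track2.py
Z='wait'
python3 -m pendant '[[[0,0,0,0,0,0,0],[0,0,0,0,0,0,0],[0,0,0,0,0,0,0],[0,0,0,0,0,0,0],[0,0,0,0,0,0,0],[0,0,0,0,0,0,0],[0,0,0,0,0,0,0],[0,0,0,0,0,0,0],[0,0,0,0,0,0,0],[0,0,0,0,0,0,0],[0,0,0,0,0,0,0],[0,0,0,0,0,0,0],[0,0,0,0,0,0,0],[0,0,0,0,0,0,0],[0,0,0,0,0,0,0],[0,0,0,0,0,0,0],[0,0,0,0,0,0,0],[0,0,0,0,0,0,0],[0,0,0,0,0,0,0],[0,0,0,0,0,0,0]]]' | head -1
python3 -m pendant '[[[0,0,0,0,0,0,0],[0,0,0,0,0,0,0],[0,0,0,0,0,0,0],[0,0,0,0,0,0,0],[0,0,0,0,0,0,0],[0,0,0,0,0,0,0],[0,0,0,0,0,0,0],[0,0,0,0,0,0,0],[0,0,0,0,0,0,0],[0,0,0,0,0,0,0],[0,0,0,0,0,0,0],[0,0,0,0,0,0,0],[0,0,0,0,0,0,0],[0,0,0,0,0,0,0],[0,0,0,0,0,0,0],[0,0,0,0,0,0,0],[0,0,0,0,0,0,0],[0,0,0,0,0,0,0],[0,0,0,0,0,0,0],[0,0,0,0,0,0,0]]]' | head -1
python3 track2.py 7 pics/m3.png
```

```text
time: 7.0
time: 9.0
9.0 top - 2.0
9.1 top - 2.0
9.2 top - 2.0
9.3 top - 2.0
9.4 top - 1.0
9.5 top 50.9 71.0
9.6 top 41.2 75.0
9.05 side 100.3 67.0
9.15 side 89.2 57.0
9.25 side 78.4 57.0
9.35 side 67.5 57.0
9.45 side 56.9 57.0
9.55 side 46.2 58.0
9.65 side 35.4 55.0
```

View pics/m3.png

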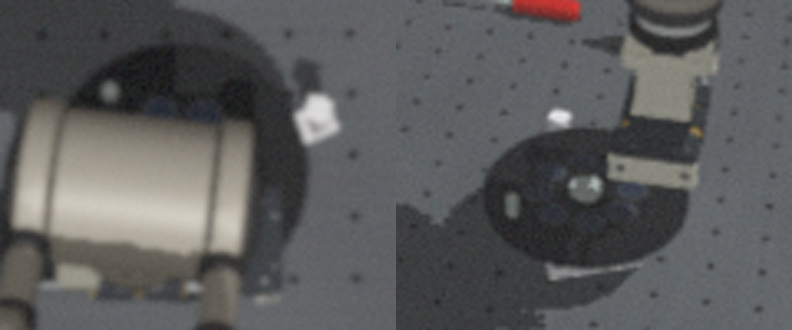

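At (110,90) in the top crop and (512,205) in the side crop the pin is clear of the arm, and the mark stays visible. Speed is down to 107°/s, so I'll coast on and lower the hover to 10 mm above the pin top.

```bash

python3 -m pendant '[[[0,1,0,0,0,0,0],[0,2,0,0,0,0,0],[0,2,0,0,0,0,0],[0,2,0,0,0,0,0],[0,2,0,0,0,0,0],[0,2,0,0,0,0,0],[0,2,0,0,0,0,0],[0,2,0,0,0,0,0],[0,2,0,0,0,0,0],[0,2,0,0,0,0,0],[0,2,0,0,0,0,0],[0,2,0,0,0,0,0],[0,2,0,0,0,0,0],[0,2,0,0,0,0,0],[0,2,0,0,0,0,0],[0,2,0,0,0,0,0],[0,2,0,0,0,0,0],[0,2,0,0,0,0,0],[0,2,0,0,0,0,0],[0,2,0,0,0,0,0]]]' 
python3 -m pendant '[[[0,0,0,0,0,0,0],[0,0,0,0,0,0,0],[0,0,0,0,0,0,0],[0,0,0,0,0,0,0],[0,0,0,0,0,0,0],[0,0,0,0,0,0,0],[0,0,0,0,0,0,0],[0,0,0,0,0,0,0],[0,0,0,0,0,0,0],[0,0,0,0,0,0,0],[0,0,0,0,0,0,0],[0,0,0,0,0,0,0],[0,0,0,0,0,0,0],[0,0,0,0,0,0,0],[0,0,0,0,0,0,0],[0,0,0,0,0,0,0],[0,0,0,0,0,0,0],[0,0,0,0,0,0,0],[0,0,0,0,0,0,0],[0,0,0,0,0,0,0]]]' | head -1
python3 -m pendant '[[[0,0,0,0,0,0,0],[0,0,0,0,0,0,0],[0,0,0,0,0,0,0],[0,0,0,0,0,0,0],[0,0,0,0,0,0,0],[0,0,0,0,0,0,0],[0,0,0,0,0,0,0],[0,0,0,0,0,0,0],[0,0,0,0,0,0,0],[0,0,0,0,0,0,0],[0,0,0,0,0,0,0],[0,0,0,0,0,0,0],[0,0,0,0,0,0,0],[0,0,0,0,0,0,0],[0,0,0,0,0,0,0],[0,0,0,0,0,0,0],[0,0,0,0,0,0,0],[0,0,0,0,0,0,0],[0,0,0,0,0,0,0],[0,0,0,0,0,0,0]]]' | head -1
python3 track2.py 7 pics/m4.png; python3 -c "
from h import *
s=status.observe();print(s['time'],s['tool_pos'],s['contact_force'])"
```

```text
time: 11.7
tool_pos: [0.4543, 0.0197, 0.0997]
tool_rot: [-1.571, 0.0, 3.134]
contact_force: [-0.2, -0.9, -0.2]
opening: 0.0005
time: 13.7
time: 15.7
15.7 top - 28.0
15.8 top - 2.0
15.9 top - 2.0
16.0 top - 2.0
16.1 top - 3.0
16.2 top - 2.0
16.3 top - 1.0
15.75 side - 2.0
15.85 side - 2.0
15.95 side - 2.0
16.05 side - 2.0
16.15 side - 2.0
16.25 side - 2.0
16.35 side - 3.0
16.4 [0.45426135 0.01968845 0.09969984] [-0.51963305  0.06625312  0.3524588 ]
```

```bash
python3 -m pendant '[[[0,0,0,0,0,0,0],[0,0,0,0,0,0,0],[0,0,0,0,0,0,0],[0,0,0,0,0,0,0],[0,0,0,0,0,0,0],[0,0,0,0,0,0,0],[0,0,0,0,0,0,0],[0,0,0,0,0,0,0]]]' | head -1; python3 track2.py 6 pics/m4.png
```

```text
time: 17.2
17.2 top - 1.0
17.3 top - 2.0
17.4 top - 3.0
17.5 top - 2.0
17.6 top - 3.0
17.7 top - 2.0
17.25 side 155.9 61.0
17.35 side 150.0 54.0
17.45 side 142.8 50.0
17.55 side 137.3 54.0
17.65 side 130.9 58.0
17.75 side 125.8 71.0
```

Speed is about 61°/s, and the pin has just passed the fingertip spot. I'll lower to about 3 mm above the rim and re-measure for timing.

```bash
python3 -m pendant '[[[0,1,0,0,0,0,0],[0,2,0,0,0,0,0],[0,2.5,0,0,0,0,0],[0,2.7,0,0,0,0,0],[0,2.7,0,0,0,0,0],[0,2.7,0,0,0,0,0],[0,2.7,0,0,0,0,0],[0,2.7,0,0,0,0,0],[0,2.7,0,0,0,0,0]]]'; python3 track2.py 6 pics/m5.png;  python3 -c "
from h import *
s=status.observe();print(s['time'],s['tool_pos'],s['contact_force'])"
```

```text
time: 18.7
tool_pos: [0.4544, 0.0197, 0.0729]
tool_rot: [-1.571, 0.0, 3.134]
contact_force: [-0.1, 0.4, -0.1]
opening: 0.0005
18.7 top - 6.0
18.8 top - 2.0
18.9 top 63.7 40.0
19.0 top 60.4 55.0
19.1 top 54.8 62.0
19.2 top 50.2 75.0
18.75 side 73.2 55.0
18.85 side 68.9 43.0
18.95 side 63.6 37.0
19.05 side 57.8 35.0
19.15 side 51.6 44.0
19.25 side 46.6 51.0
19.3 [0.45424854 0.01970513 0.07267939] [ 0.19926255 -0.1958246  -0.74332779]
```

```bash
python3 -m pendant '[[[0,0.1,0,0,0,0,0],[0,0.2,0,0,0,0,0],[0,0.3,0,0,0,0,0],[0,0.3,0,0,0,0,0],[0,0.3,0,0,0,0,0],[0,0.3,0,0,0,0,0]]]'; python3 track2.py 5 pics/m5.png;  python3 -c "
from h import *
s=status.observe();print(s['time'],s['tool_pos'],s['contact_force'])"
```

```text
time: 19.9
tool_pos: [0.4543, 0.0197, 0.0697]
tool_rot: [-1.571, 0.0, 3.134]
contact_force: [0.6, 0.9, -0.1]
opening: 0.0007
19.9 top 19.9 72.0
20.0 top 15.7 47.0
20.1 top 10.0 46.0
20.2 top 4.5 45.0
20.3 top 0.3 70.0
19.95 side 25.1 36.0
20.05 side - 20.0
20.15 side - 4.0
20.25 side - 18.0
20.35 side 353.4 30.0
20.4 [0.45422672 0.01969731 0.06969115] [-0.48888709 -0.25126543 -0.81578995]
```

```bash
python3 -m pendant '[[[0,0,0,0,0,0,0],[0,0,0,0,0,0,0],[0,0,0,0,0,0,0],[0,0,0,0,0,0,0],[0,0,0,0,0,0,0],[0,0,0,0,0,0,0]]]'|head -1; python3 track2.py 6 pics/m5.png
```

```text
time: 21.0
21.0 top 333.9 109.0
21.1 top 330.1 79.0
21.2 top 325.3 71.0
21.3 top 321.1 70.0
21.4 top 316.1 78.0
21.5 top 312.6 108.0
21.05 side 332.2 54.0
21.15 side 329.0 38.0
21.25 side - 29.0
21.35 side 318.1 31.0
21.45 side 313.2 44.0
21.55 side 310.4 56.0
```

```bash
python3 -m pendant '[[[0,0,0,0,0,0,0],[0,0,0,0,0,0,0],[0,0.1,0,0,0,0,0],[0,0.27,0,0,0,0,0],[0,0.27,0,0,0,0,0]]]'; cat > meas.py <<'E'
from h import *
s=status.observe(); print(s["time"],s["tool_pos"].round(4),s["contact_force"].round(2))
for n in("top","side"):
    c=cam(n); g=c["image"].astype(float).mean(2)
    w=0
    hubw=np.array([.5289,-.0078,.074])
    def cen(u,v,r,thr):
        u,v=int(round(u)),int(round(v)); q=g[v-r:v+r+1,u-r:u+r+1]; q=np.clip(q-thr,0,None); V,U=np.mgrid[v-r:v+r+1,u-r:u+r+1]; return (U*q).sum()/q.sum(),(V*q).sum()/q.sum()
    if n=="top":
        t=np.radians(-66.2)
        best=max(((cv2.getRectSubPix(g.astype(np.float32),(3,3),tuple(proj(c,[.5289+.0785*np.cos(np.radians(a)),-.0078+.0785*np.sin(np.radians(a)),.088]))).mean(),a) for a in range(-110,-20)))
        uv=proj(c,[.5289+.0785*np.cos(np.radians(best[1])),-.0078+.0785*np.sin(np.radians(best[1])),.088])
        p=cen(*uv,4,70); P=onplane(c,*p,.088); print(best,p,P,np.hypot(*(P-hubw)[:2]),np.degrees(np.arctan2(P[1]+.0078,P[0]-.5289)))
        a=c["image"][150:250,270:390]
    else: b=c["image"][140:240,270:390]
o=np.hstack([cv2.resize(q,None,fx=3.3,fy=3.3,interpolation=cv2.INTER_CUBIC) for q in(a,b)])
import sys; cv2.imwrite(sys.argv[1],cv2.cvtColor(o,cv2.COLOR_RGB2BGR))
E
python3 meas.py pics/m6.png
```

```text
time: 22.1
tool_pos: [0.4545, 0.0198, 0.0681]
tool_rot: [-1.571, 0.001, 3.134]
contact_force: [-4.3, 1.4, 15.5]
opening: 0.0003
22.1 [0.4545 0.0198 0.0681] [-4.26  1.35 15.48]
(np.float32(163.47974), -62) (np.float64(351.0643385016664), np.float64(185.37443848717575)) [ 0.56481237 -0.07662047  0.088     ] 0.07762703163601832 -62.443237837125245
```

View pics/m6.png

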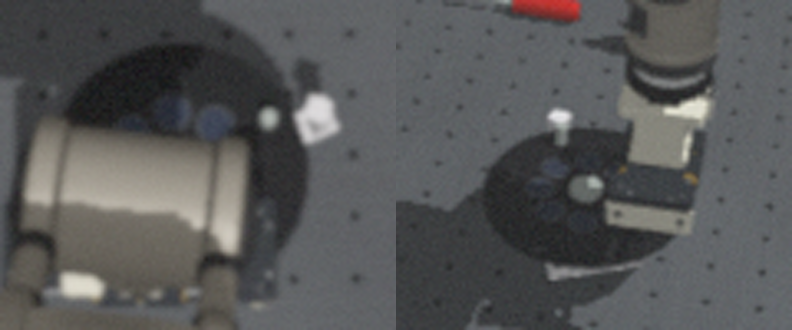

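The pin (268,118 in the top crop) stopped at −62.4°, about 3.8° short of the mark at −66.2°, and the push is 15 N. I'll ease the push, carry the wheel on with the held fingertip along the arc, then check.

```bash
python3 -m pendant '[[[0,-0.03,0,0,0,0,0],[-0.05,-0.05,-0.12,0,0.016,0,0],[-0.1,-0.05,-0.25,0,0.033,0,0],[-0.14,-0.05,-0.37,0,0.05,0,0],[-0.18,-0.05,-0.5,0,0.066,0,0],[-0.18,-0.05,-0.5,0,0.066,0,0],[-0.18,-0.05,-0.5,0,0.066,0,0]]]'; python3 meas.py pics/m7.png
python3 - <<'E'
from h import *
c=cam("top"); a=cv2.resize(c["image"][165:205,340:380],None,fx=14,fy=14,interpolation=cv2.INTER_CUBIC)
for z,r in((.068,.078),(.09,.078),(.071,.104),(.071,.129)):
    t=np.radians(-66.2); q=(proj(c,[.5289+r*np.cos(t),-.0078+r*np.sin(t),z])-[340,165]+.5)*14; cv2.circle(a,tuple(q.astype(int).tolist()),4,(255,0,0),-1)
cv2.imwrite("pics/m8.png",cv2.cvtColor(a,cv2.COLOR_RGB2BGR))
E
```

```text
time: 22.9
tool_pos: [0.4566, 0.0247, 0.0682]
tool_rot: [-1.571, 0.001, 3.068]
contact_force: [-1.3, 1.1, 9.1]
opening: 0.0005
22.9 [0.4566 0.0247 0.0682] [-1.3   1.07  9.11]
(np.float32(163.21553), -66) (np.float64(352.0522243713733), np.float64(187.1484898080643)) [ 0.56029821 -0.07899643  0.088     ] 0.07781246270761509 -66.20212998517442
```

View pics/m8.png

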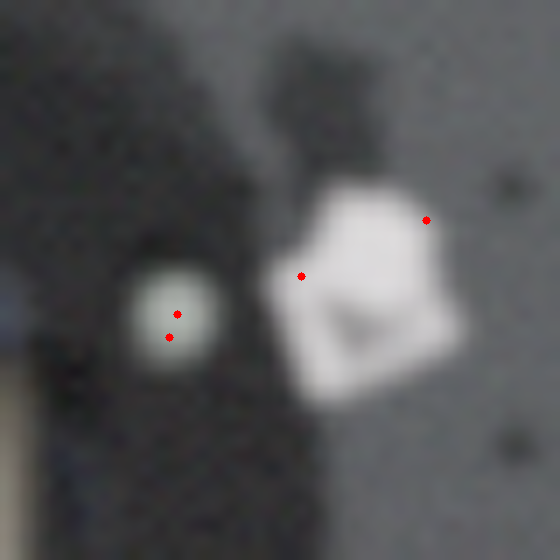

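In this crop the pin top (177,318) sits on the predicted mark dot, and the dots at 104 and 129 mm land on the diamond's tip and outer end. The pin reads −66.2°, as wanted. I'll ease the push to about 6 N and check again before handing in.

```bash
python3 -m pendant '[[[0,-0.01,0,0,0,0,0],[0,-0.02,0,0,0,0,0],[0,-0.02,0,0,0,0,0],[0,-0.02,0,0,0,0,0],[0,-0.02,0,0,0,0,0]]]'; python3 meas.py pics/m9.png
```

```text
time: 23.55
tool_pos: [0.4565, 0.0247, 0.0682]
tool_rot: [-1.571, 0.001, 3.068]
contact_force: [-1.4, -0.0, 6.5]
opening: 0.0004
23.55 [0.4565 0.0247 0.0682] [-1.36 -0.02  6.53]
(np.float32(162.34714), -66) (np.float64(352.045537065053), np.float64(187.09304084720125)) [ 0.56043878 -0.07898244  0.088     ] 0.0778564985928765 -66.10332022387018
```

```bash
python3 -c "
from h import *
robot.hand_in(); print(status.observe()['contact_force'].round(1))"
```

```text
the job is handed in; nothing more can be done
the job is handed in; nothing more can be done
```

The wheel is set and handed in, with the closed fingertip still pressing lightly on it to hold it there.

- **Flick and free run:** I pushed the pin round with the fingertip. The wheel ran at about 145°/s, just over twice the required speed, and was then untouched for about 19 s. It had slowed to about 43°/s when I braked it on the rim.
- **Brake:** The first stop left the pin about 3.8° short of the pointer, with a brief push of about 15 N. I eased the push to about 9 N and carried the wheel the rest of the way with the fingertip still on it.
- **Last checks:** At 23.6 s the pin stood at −66.1°, against a pointer bearing of −66.2° (rough side-view check −65.7°). That puts it within about 1 mm of the mark. The fingertip is holding with about 6.5 N downward.
- **Not checked:** I did not measure the tape, cleaner, lens and driver again afterwards; the arm did not go near them. The force reading I asked for right after hand-in was not returned.

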